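# Hold the spring clip gaping around the drill card's edge

## Robot

A 6-joint arm with a two-finger parallel gripper is mounted at the origin on the work surface. World frame = base frame: x ahead of the robot, y to its left, z up, the work surface at z = 0. Lengths are in mm, angles in rad, forces in N, time in s.
With the tool pointing down it reaches from about 350 to 725 mm from the base axis. Payload 6 kg.
Tool frame: the origin (TCP) lies on the centre line of the jaws, within the pads' length; the fingertips stand 22 mm ahead of it and the grasp point (between the pads) lies 3 mm ahead of it (env.tips_ahead is the z of the fingertips in the tool frame, in mm); z points along the fingers, y is the line along which they close (so a half turn about z gives the same grasp; the last joint's range is limited). The gripper opens to 85 mm and grips with 20 to 120 N. Pads are 22 mm wide; open, the fingers measure 114 mm over their backs; the gripper's body (76 mm by 85 mm) begins 54 mm behind the grasp point. The pads swing forward as they close: fully open they stand 13 mm farther back than shut.
Start: joints at [-0.818, 0.04, 0.085, 0, -1.615, -0.334], TCP at [244.006, -548.121, 253.261] pointing down, gripper open.
Joint ranges: [-2.56, 2.56], [-1.29, 2.01], [-1.08, 1.49], [-3.29, 1.98], [-2.81, -0.18], [-2.99, 2.99]. Speed limits (rad/s): [2.57, 2.57, 3.01, 3.14, 3.14, 3.14].

## Interface

Orientations are given as [roll, pitch, yaw] about the fixed x, y, z axes, in that order (R = Rz(yaw) Ry(pitch) Rx(roll)).
In Python, from station import env gives the robot as it stands.
- The arm moves only by the tool jog_arm, never from a script. Its arguments are lists of equal length, an entry for each row: "travel": the shift along the tool's x, y, z in m, a list of three; "spin": the turn about the tool's z in rad. In form: {"travel": [[tx, ty, tz], ...], "spin": [spin, ...]}. A call has 1 to 8 rows; each row is the pose to reach, as a shift and turn from the pose commanded when the call began, along the tool's axes at that moment; what a row does not reach only later rows make up. A row lasts 1/8 s, in which the tool goes at most 62.5 mm and 10.7 degrees, less where a joint would pass 70% of its speed; a pose out of reach is approached as far as the arm can. A call with a gripper value outside its range is refused whole. "jaw" is the closure, from -1 (fully open) to 1 (shut), so that 0 is half open, set as the call begins (left out, the last holds). The fingers move at their own pace and stop on an object; the grip force is fixed at half the most. Time passes only in rows, so rows that repeat a pose let the fingers close. It gives the time, the measured TCP pose, the force, the opening and the grip force at its end, in the units of the state.
- env.read_state(): the state, without advancing time (a new reading comes with each control period).
- env.capture(name): name is "side" or "top"; returns a dict with "img" (480x640x3 uint8, red, green, blue), "fx", "fy", "cx", "cy" (pixels), "R" (3x3) and "t" (3): a world point X has camera coordinates R X + t. Camera axes: x right, y down, z forward; pixel columns grow to the right and rows downward; lengths in mm; the calibration is good to about 2 mm. A picture is of the moment at which its call begins. There is no depth.
- env.hand_in(): hands the job in; it is judged then, once.
Trained networks look in a picture, given as the dict that the camera call returned (one of the last four; its "shot" number tells which), for a name from the list of things; names that differ only in an ending like _2 or _b are one class to them, and where a whole thing is asked for, a point or a joint stands for the part that bears it (a point fixed in the world has none). Each returns a list of dicts, best first, with "score" (0 to 1); they miss things now and then, are a little off and sometimes report something else, mostly with a low value. They report only what shows in the picture. A call takes as long as a camera call. They do not tell look-alikes from the thing itself.
- env.search_frame(name, picture): "box" ([left, top, right, bottom] in pixels, round what is visible of it).
- env.trace(name, picture): "mask" (480x640 bool, what is visible of it) and "box" ([left, top, right, bottom] in pixels, round what is visible of it).
- env.pinpoint(name, picture): "at" ([column, row] in pixels: a listed point, or the origin of a listed thing).
The state is a dict: "time_s": time; "qpos": joint angles; "joint_velocities": joint speeds; "tau": joint torques, N m; "ee_pos": TCP position; "tool_rot": TCP orientation; "wrist_force": force on the tool from outside, world axes, zero at the start; "moment": the same for the moment, N m; "finger_gap": finger opening in mm; "gripper_force": force on a finger pad.
Only numpy, scipy, OpenCV 4.12 (cv2) and the standard library are available. Lean on these libraries where they do the work, as an engineer would, in place of code of your own. Each camera call takes 0.05 s, during which the arm holds its last target. There are 200 camera calls.

## Task

Pick the orange spring clip up by squeezing its two handles so that its jaws spread wide, and bring it to the white drill card so that the card's free upright edge stands well inside the mouth, between the gaping jaws and touching neither, ready for me to slip a ticket in beside the card. Finish while still holding the clip squeezed open there, off the counter: do not let it shut or put it down, and do not shove the card stand or the other things on the counter.

Things in the scene. Friction and masses are not known exactly. Their poses are not given: they have to be found in the camera images.
- clip_center (a point): Orange spring clip (100 g) lying flat on its side, 28 mm tall. This point is its pivot (steel hub, 16 mm diameter), half-way up (14 mm above its underside). x points from the pivot to the jaws, y to its left, z up; mirror-symmetric about its x-z plane. 62 mm wide over the handle ends when shut. Origin on the pivot axis.
- clip_grip (a point): Best squeeze point, half-way up, between the clip's two handles, 42 mm behind the pivot (clip x = -42 mm); axes as clip_center. Handles run from x = -14 to -58 mm, 28 mm tall. Shut, they splay to 56 mm over their outsides here; squeezed along y they become parallel, 34 mm over their outsides, at the hard stop (jaws fully open). Opening takes 4 N rising to 10 N; grip with 20 N or more.
- clip_mouth (a point): Middle of the clip's mouth, half-way up, 38 mm ahead of the pivot; axes as clip_center. The jaws reach forward to x = 64 mm from the pivot, black rubber pads from x = 50 to 64 mm; they meet at y = 0 when shut and gape about 26 mm between the pads when fully open. The mouth is free from x = 10 to 64 mm.
- clip_left (a joint): opening angle of the clip's left lever, rad: 0 shut (sprung), 0.25 fully open at the hard stop
- clip_right (a joint): opening angle of the clip's right lever, rad: 0 shut, 0.25 fully open; it always moves as a mirror of the left one
- card_edge (a point): Mid-height point, 55 mm above the counter, of the white drill card's free upright edge. The card is a rigid plate 4 mm thick, 130 mm long, from 12 to 95 mm above the counter. x points from this edge level along the card into it, toward its base; z up; y across its thickness. The card overhangs freely for the first 50 mm behind this edge.
- card_stand: Drill card and its dark steel base, one loose thing of about 0.9 kg that can be shoved; origin on the counter under the card's mid-plane, 70 mm behind the free edge; axes as card_edge. Base 20 mm high, 60 mm wide across the card, from 50 to 140 mm behind the free edge.
- thumb_insert: bystander: black rubber thumb insert, an upright tube 34 mm in diameter, 45 mm high; origin at the centre of its underside
- depth_collar: bystander: brass depth stop collar, a ring 42 mm in diameter, 16 mm high; origin at the centre of its underside
- ball_plug: bystander: teal resin ball plug, 36 mm in diameter, 36 mm high; origin at the centre of its underside
- grip_gauge: bystander: rounded aluminium finger grip gauge, 40 x 24 mm, 33 mm high; origin at the centre of its underside
- clip: the same clip, origin on its pivot axis at its underside, 14 mm below clip_center; axes as those of clip_center
Not all that is in view belongs to the job. Several things look just like the clip: the one meant starts nearest to the robot's base.

How it is judged:
By the outcome, as a careful person would: the job done as asked, in the order asked, and still so for the second after the job is handed in, while the arm keeps its last pose, push and grip.
It also fails if it takes over 38 s, if anything falls off the work surface, if the arm or the gripper's body presses on something with over 40 N, if the wrist force passes 120 N, or if a joint passes its speed limit or range.

## Working session

There is one attempt and no reset: what is moved stays moved. The work goes in short steps, Python scripts to look and compute and a tool call to move; the robot and the scene stay as the last step left them, time stands still between calls to the robot, and variables do not carry over. Pictures are saved under pics/ and viewed, at most 10 in all, crops included, and the job is handed in when it is done.

Besides the shell and the picture viewer there is one more tool, called after "Emit:" as name(argument=value, ...) on one line, values as JSON. jog_arm: Moves the arm, as the interface text tells. Its arguments: {"type":"object","properties":{"travel":{"type":"array"},"spin":{"type":"array"},"jaw":{"type":"number"}},"required":["travel","spin"]}

```bash
mkdir -p pics
cat > h.py <<'E'
import numpy as np, cv2
from station import env
def ray(c,px):
    d=np.array([(px[0]-c['cx'])/c['fx'],(px[1]-c['cy'])/c['fy'],1.]);R=np.array(c['R']);t=np.array(c['t'])
    return -R.T@t, R.T@d
def atz(c,px,z):
    o,d=ray(c,px); return o+d*(z-o[2])/d[2]
def proj(c,X):
    p=np.array(c['R'])@np.array(X)+np.array(c['t']); return np.array([c['fx']*p[0]/p[2]+c['cx'],c['fy']*p[1]/p[2]+c['cy']])
def tri(c1,p1,c2,p2):
    o1,d1=ray(c1,p1);o2,d2=ray(c2,p2)
    s=np.linalg.lstsq(np.c_[d1,-d2],o2-o1,rcond=None)[0]
    a=o1+d1*s[0];b=o2+d2*s[1];return (a+b)/2,np.linalg.norm(a-b)
def save(c,n): cv2.imwrite('pics/'+n,c['img'][:,:,::-1])
E
python3 - <<'E'
from h import *
np.set_printoptions(precision=1,suppress=True)
print(env.read_state())
H={'clip_center':14,'clip_grip':14,'clip_mouth':14,'card_edge':55,'card_stand':0,'thumb_insert':0,'depth_collar':0,'ball_plug':0,'grip_gauge':0}
for n in('top','side'):
    c=env.capture(n);save(c,n+'0.png');print(n,'cam',-np.array(c['R']).T@c['t'])
    for k,z in H.items():
        for r in env.pinpoint(k,c):
            if r['score']>.2: print(k,round(r['score'],2),np.array(r['at']),atz(c,r['at'],z))
E
```

```text
{'time_s': 0.0, 'qpos': array([-0.8,  0. ,  0.1, -0. , -1.6, -0.3]), 'joint_velocities': array([-0., -0.,  0., -0.,  0., -0.]), 'tau': array([  0. , -36.8,  34.7,   6.9,  -0. ,  -0. ]), 'ee_pos': array([ 243.9, -547.9,  252.3]), 'tool_rot': array([ 3.1, -0. , -2.7]), 'wrist_force': array([-0.2, -0.2, -0. ]), 'moment': array([ 0., -0., -0.]), 'gripper_force': 0.0, 'finger_gap': 85.16600846270038}
top cam [ 418.1  -28.  1103.9]
clip_center 0.96 [478.1 249.6] [ 606.9 -380.7   14. ]
clip_center 0.8 [301.2 189.7] [744.3  48.6  14. ]
clip_center 0.76 [391.3 156.8] [ 835.  -172.2   14. ]
clip_center 0.6 [387.7 273. ] [ 544.5 -165.    14. ]
clip_center 0.45 [259.8 245.7] [601.8 143.1  14. ]
clip_grip 0.91 [396.2 173.8] [ 791.2 -184.5   14. ]
clip_grip 0.89 [469.2 266.3] [ 566.  -358.5   14. ]
clip_grip 0.84 [382.2 288.8] [ 506.6 -152.2   14. ]
clip_grip 0.82 [305.6 205.7] [704.   36.3  14. ]
clip_mouth 0.98 [391.8 143.6] [ 869.7 -173.3   14. ]
clip_mouth 0.95 [294.2 176.9] [776.6  67.2  14. ]
clip_mouth 0.82 [482.9 238. ] [ 635.6 -393.    14. ]
clip_mouth 0.73 [401.  255.1] [ 588.4 -196.5   
[... 669 characters left out ...]
2.7 282.7] [706.4  45.1  14. ]
clip_grip 0.86 [355.4 215.4] [ 508.7 -147.2   14. ]
clip_grip 0.73 [330.3 157.6] [ 563.3 -356.6   14. ]
clip_grip 0.6 [225.3 204.4] [ 791.4 -178.7   14. ]
clip_mouth 0.93 [305.  151.9] [ 625.5 -379.5   14. ]
clip_mouth 0.64 [212.6 293.3] [777.1  71.8  14. ]
clip_mouth 0.63 [321.2 202. ] [ 582.4 -190.1   14. ]
clip_mouth 0.55 [188.2 208.2] [ 869.7 -164.8   14. ]
card_edge 0.58 [313.1 278.9] [592.2  69.8  55. ]
card_stand 0.65 [306.8 329.6] [601.9 139.8   0. ]
thumb_insert 0.7 [258.5 243.8] [708.9 -72.2   0. ]
depth_collar 0.97 [433.  433.7] [406.3 325.6   0. ]
ball_plug 0.77 [267.4 187.3] [ 707.7 -257.     0. ]
grip_gauge 0.7 [443.8 204. ] [ 309.9 -204.2    0. ]
```

View pics/top0.png

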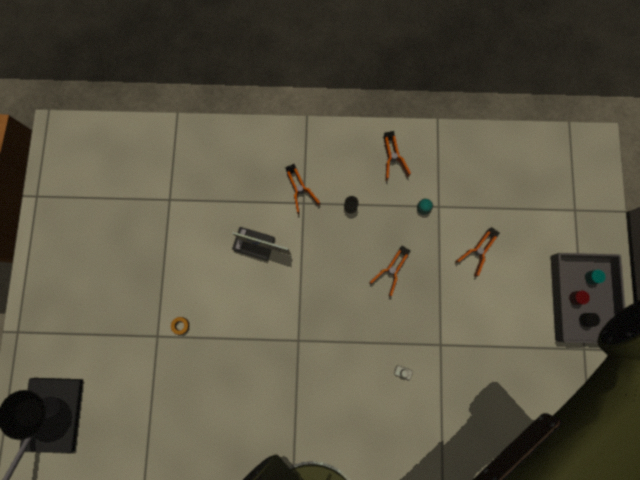

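View pics/side0.png

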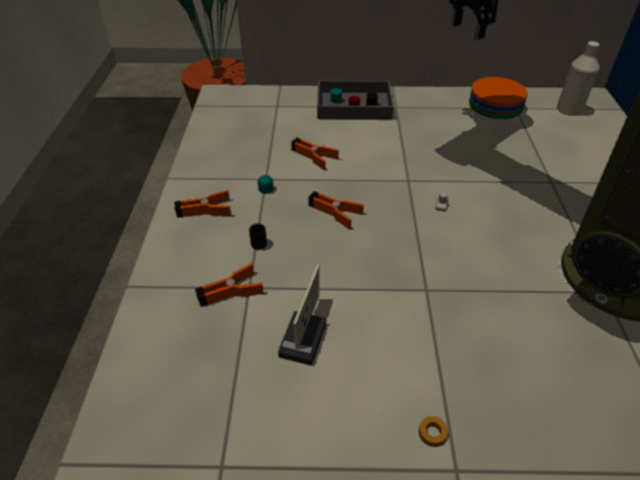

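The top view shows four clips, at about (391,270), (480,250), (300,188) and (396,155). The one at (391,270), about 570 mm from the base, is nearest. The card runs from (233,235) to its free end at (290,249), with its base on the left. I'll refine the card next.

Run:
```python
from h import *
np.set_printoptions(precision=3,suppress=True)
s=env.read_state();print(s['tool_rot'],s['qpos'],env.tips_ahead)
t=env.capture('top');d=env.capture('side')
g=lambda n,c:env.pinpoint(n,c)
for n in('card_edge','card_stand'):
    a=g(n,t);b=g(n,d)
    if a and b: print(n,[ (r['score'],r['at']) for r in a],[ (r['score'],r['at']) for r in b],tri(t,a[0]['at'],d,b[0]['at']))
a=cv2.resize(t['img'][215:275,215:315],None,fx=8,fy=8,interpolation=2)[:,:,::-1]
b=cv2.resize(d['img'][255:365,265:345],None,fx=5,fy=5.,interpolation=2)[:,:,::-1]
cv2.imwrite('pics/c1.png',np.hstack([cv2.copyMakeBorder(a,0,70,0,0,0)[:550,:],])[:550,:800]);cv2.imwrite('pics/c2.png',b)
```

```text
[ 3.141 -0.    -2.723] [-0.818  0.04   0.085 -0.    -1.616 -0.334] 22.0
card_edge [(0.65, [286.2, 253.5])] [(0.82, [316.7, 279.2])] (array([581.833,  73.882,  57.804]), np.float64(7.847630292343717))
card_stand [(0.55, [263.2, 249.4])] [(0.6, [308.9, 329.7]), (0.28, [432.8, 429.1])] (array([597.201, 137.009,  -4.444]), np.float64(2.467517519773673))
```

View pics/c1.png

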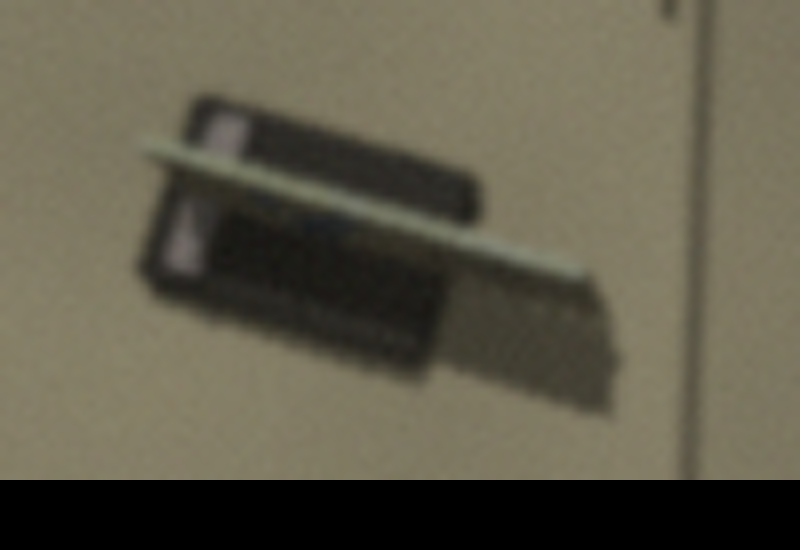

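View pics/c2.png

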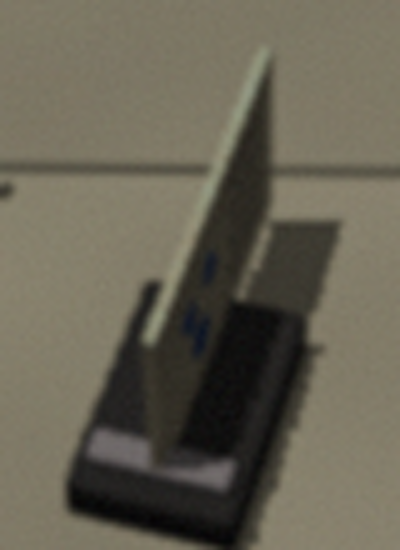

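The crops show the card's top edge running from (288.5,248.8), the free end, to (232.9,233.4) in the top view. In the side view it runs from (318.4,265) to (295,323.4).

Run:
```python
from h import *
np.set_printoptions(precision=3,suppress=True)
t=env.capture('top');d=env.capture('side')
P=[]
for c,f,n in((t,(288.5,248.8),(232.9,233.4)),(d,(318.4,265),(295,323.4))):
    a,b=atz(c,f,95),atz(c,n,95);v=b-a;print(a,b,np.linalg.norm(v),np.arctan2(v[1],v[0]));P.append((a,b))
print('bottom',atz(d,(319,298),12))
a=(P[0][0]+P[1][0])/2
print(a)
s=env.read_state();p=s['ee_pos'];y=s['tool_rot'][2]
G=np.array([509.8,-150.5]);D=G-p[:2]
print('to grip tool x,y:',D@[np.cos(y),np.sin(y)],D@[np.sin(y),-np.cos(y)],'z',p[2]-25,'spin',y-(-.509-np.pi))
# clip axis via orange mask in each view, centre plane z=14
for c in(t,d):
    for m in env.trace('clip',c):
        ys,xs=np.nonzero(m['mask']);q=np.array([atz(c,(x,y),14)[:2] for x,y in zip(xs,ys)])
        if np.hypot(*(q.mean(0)-[545,-170]))<40:
            w=np.linalg.svd(q-q.mean(0),full_matrices=0)[2][0];print(q.mean(0),np.arctan2(w[1],w[0]),m['score'])
            pr=(q-q.mean(0))@w;print(pr.min(),pr.max(),w)
```

```text
[582.936  66.025  95.   ] [614.415 192.232  95.   ] 130.07345909681683 1.3263628833759267
[582.501  73.131  95.   ] [616.13  196.967  95.   ] 128.3215800182903 1.305625745344521
bottom [581.718  78.112  12.   ]
[582.718  69.578  95.   ]
to grip tool x,y: -404.5307368881501 255.17682278018475 z 228.2669079400276 spin 0.927812502088333
[ 555.837 -179.708] 2.674366428854196 0.96
-59.812272522441795 63.82740151006664 [-0.893  0.45 ]
```

Emit:
jog_arm(travel=[[-0.05,0.032,0.015],[-0.1,0.064,0.03],[-0.15,0.096,0.045],[-0.2,0.128,0.06],[-0.25,0.16,0.075],[-0.3,0.19,0.09],[-0.35,0.22,0.11],[-0.404,0.253,0.13]], spin=[0.12,0.24,0.36,0.48,0.6,0.72,0.83,0.91], jaw=-1)

```text
time_s: 2.5
ee_pos: [509.0, -153.9, 124.3]
tool_rot: [3.141, 0.001, 2.648]
wrist_force: [1.8, -0.9, -0.2]
finger_gap: 85.4
gripper_force: 0.0
```

Emit:
jog_arm(travel=[[0,0,0],[0,0,0]], spin=[0,0])

```text
time_s: 2.75
ee_pos: [508.1, -155.7, 124.6]
tool_rot: [-3.141, 0.0, 2.652]
wrist_force: [0.1, -0.5, 0.0]
finger_gap: 85.7
gripper_force: 0.0
```

Run:
```python
from h import *
np.set_printoptions(precision=3,suppress=True)
s=env.read_state();print(s['ee_pos'],s['tool_rot'],s['qpos'],s['time_s'])
t=env.capture('top');d=env.capture('side')
for c in(t,d):
    for n in('clip_center','clip_grip','clip_mouth'):
        for r in env.pinpoint(n,c):
            q=atz(c,r['at'],14)
            if np.hypot(*(q[:2]-[545,-170]))<70: print(n,r['score'],q)
a=cv2.resize(t['img'][200:325,310:480],None,fx=4,fy=4,interpolation=2)[:,:,::-1]
cv2.imwrite('pics/h1.png',a)
b=cv2.resize(d['img'][140:240,280:400],None,fx=5,fy=5,interpolation=2)[:,:,::-1]
cv2.imwrite('pics/h2.png',b)
```

```text
[ 508.148 -155.722  124.627] [-3.141  0.     2.652] [ 0.082 -0.121 -0.306  0.    -1.386 -2.142] 2.75
clip_center 0.86 [ 542.513 -161.514   14.   ]
clip_mouth 0.86 [ 581.502 -189.128   14.   ]
```

View pics/h2.png

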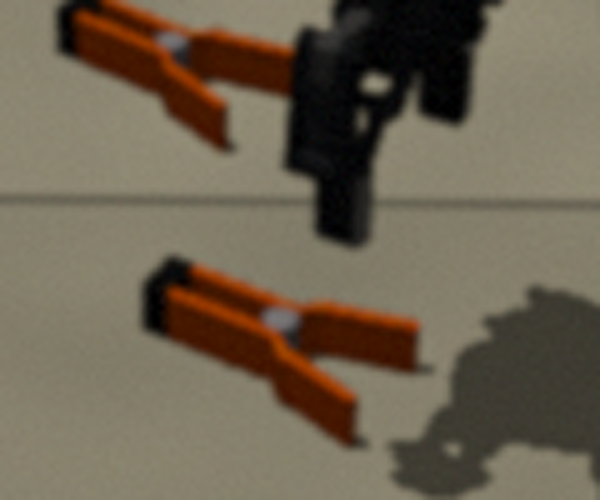

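The side crop shows the clip lying clear below the open fingers. The hub is at crop (281,322), the handle ends at (418,323) and (355,402), and the pad tips at (175,260) and (147,283), all on the top face at z=28.

Run:
```python
from h import *
np.set_printoptions(precision=3,suppress=True)
d=env.capture('side')
f=lambda u,v:atz(d,(280+u/5,140+v/5),28)[:2]
hub=f(281,320);h1=f(418,323);h2=f(355,402);t=(f(175,260)+f(147,283))/2
print(hub,h1,h2,t,np.linalg.norm(h1-h2),np.linalg.norm(t-hub),np.linalg.norm((h1+h2)/2-hub))
v=t-(h1+h2)/2;u=v/np.linalg.norm(v);print('len',np.linalg.norm(v),np.arctan2(v[1],v[0]));
G=t-106*u; G2=hub-42*u;print(G,G2)
```

```text
[ 549.855 -167.483] [ 491.268 -166.457] [ 519.402 -115.756] [ 602.189 -199.31 ] 57.98330574226888 61.25165933412091 51.74739211227363
len 112.99718386474439 -0.5411088722716086
[ 511.332 -144.711] [ 513.856 -145.849]
```

View pics/h1.png

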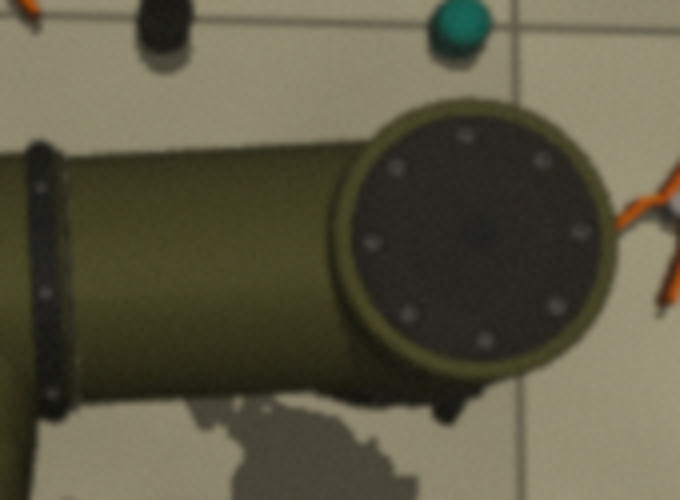

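Emit:
jog_arm(travel=[[0,0.003,0.02],[0.0005,0.006,0.04],[0.0005,0.006,0.06],[0.0005,0.006,0.06],[0.0005,0.006,0.06]], spin=[0.03,0.03,0.03,0.03,0.03])

```text
time_s: 3.82
ee_pos: [510.9, -150.4, 65.5]
tool_rot: [3.141, 0.001, 2.62]
wrist_force: [-0.4, 0.2, 0.1]
finger_gap: 85.2
gripper_force: 0.0
```

Emit:
jog_arm(travel=[[0,0.001,0.015],[0,0.001,0.03],[0,0.001,0.04],[0,0.001,0.04]], spin=[0,0,0,0])

```text
time_s: 4.32
ee_pos: [510.2, -149.3, 23.1]
tool_rot: [-3.14, -0.002, 2.62]
wrist_force: [-0.1, 0.2, -0.9]
finger_gap: 85.3
gripper_force: 0.0
```

Run:
```python
from h import *
d=env.capture('side')
cv2.imwrite('pics/g1.png',cv2.resize(d['img'][140:240,280:400],None,fx=5,fy=5,interpolation=2)[:,:,::-1])
```

```text
(no output)
```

View pics/g1.png

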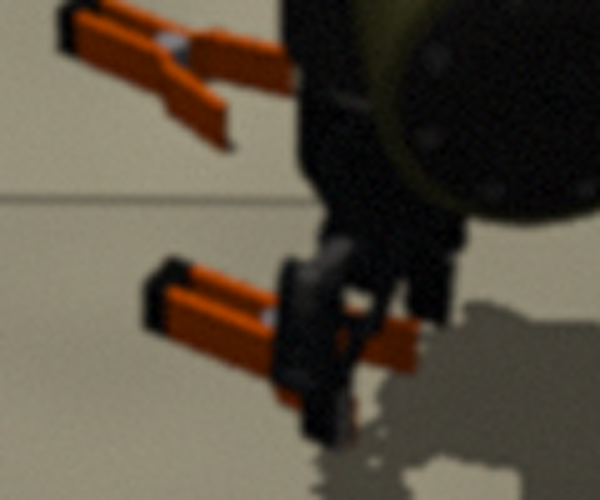

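The fingers straddle both handles and the clip has not moved. I'll raise 2 mm and close.

Emit:
jog_arm(travel=[[0,0,-0.002],[0,0,-0.002],[0,0,-0.002],[0,0,-0.002],[0,0,-0.002],[0,0,-0.002],[0,0,-0.002],[0,0,-0.002]], spin=[0,0,0,0,0,0,0,0], jaw=1)

```text
time_s: 5.38
ee_pos: [512.7, -149.9, 30.1]
tool_rot: [3.141, 0.005, 2.621]
wrist_force: [-4.3, 0.9, 13.9]
finger_gap: 30.0
gripper_force: 60.8
```

Emit:
jog_arm(travel=[[0,0,-0.015],[0,0,-0.03],[0,0,-0.045],[0,0,-0.045],[0,0,-0.045]], spin=[0,0,0,0,0])

```text
time_s: 6.0
ee_pos: [510.7, -149.2, 70.9]
tool_rot: [3.142, -0.001, 2.62]
wrist_force: [0.8, 0.9, -1.3]
finger_gap: 30.2
gripper_force: 59.3
```

Run:
```python
from h import *
d=env.capture('side');s=env.read_state();print(s['ee_pos'],s['tool_rot'],s['wrist_force'],s['moment'],s['finger_gap'])
for n in('clip_center','clip_grip','clip_mouth'): print(n,[(r['score'],r['at']) for r in env.pinpoint(n,d)])
for n in('clip_left','clip_right'): 
  try: print(n,[(r['score'],r['box']) for r in env.search_frame(n,d)])
  except Exception as e: print(e)
cv2.imwrite('pics/g2.png',cv2.resize(d['img'][140:240,280:400],None,fx=5,fy=5,interpolation=2)[:,:,::-1])
```

```text
[ 510.52685783 -149.23257598   70.66147416] [-3.14128047e+00 -1.33485416e-03  2.62023292e+00] [ 0.13040097 -0.12422926 -0.92379352] [0.01631008 0.08375138 0.00863315] 30.416497005776368
clip_center [(0.89, [206.7, 204.2]), (0.77, [312.7, 151.1]), (0.72, [230.0, 286.5]), (0.65, [334.0, 198.0])]
clip_grip [(0.82, [329.4, 159.3]), (0.78, [246.6, 279.8]), (0.76, [352.0, 200.3]), (0.65, [222.2, 206.0])]
clip_mouth [(0.88, [212.3, 292.2]), (0.85, [303.1, 148.6]), (0.81, [316.6, 187.9]), (0.69, [186.4, 210.4]), (0.38, [352.4, 197.0]), (0.21, [335.2, 202.1])]
clip_left [(0.89, [198.4, 285.1, 265.3, 306.3]), (0.78, [303.9, 183.5, 350.0, 208.5]), (0.7, [174.5, 201.4, 230.2, 219.3]), (0.67, [292.6, 141.7, 327.9, 168.4])]
clip_right [(0.79, [173.9, 189.1, 228.3, 204.8]), (0.77, [196.0, 265.1, 255.8, 291.0]), (0.71, [295.8, 137.6, 338.8, 158.8]), (0.69, [317.1, 171.4, 365.0, 200.3])]
```

View pics/g2.png

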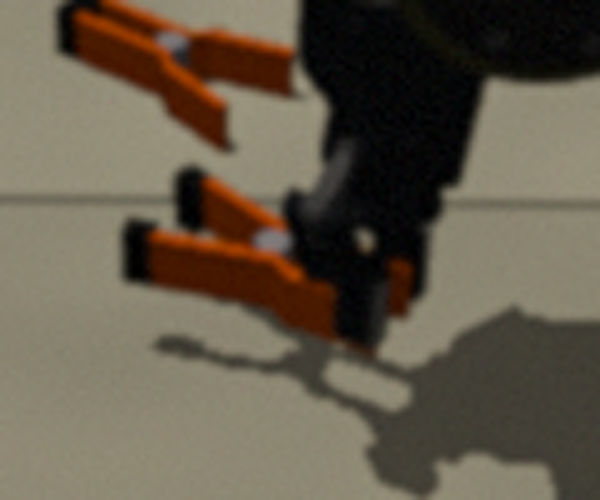

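The side view shows the clip lifted off the counter and squeezed wide open. The hub is at crop (272,240) and the pad tips at about (137,222) and (190,170). Next I'll work out its pose relative to the tool.

Run:
```python
from h import *
np.set_printoptions(precision=3,suppress=True)
d=env.capture('side');s=env.read_state();p=s['ee_pos'];y=s['tool_rot'][2]
f=lambda u,v,z:atz(d,(280+u/5,140+v/5),z)[:2]
for z in(64,69,74):
    hub=f(272,238,z);t=(f(137,224,z)+f(190,172,z))/2;v=t-hub
    a=y-np.pi;w=hub-p[:2]
    print(z,hub,t,np.linalg.norm(v),np.arctan2(v[1],v[0]),'clip dir by tool',a,'hub in clip axes',w@[np.cos(a),np.sin(a)],w@[-np.sin(a),np.cos(a)], np.linalg.norm(f(137,224,z)-f(190,172,z)))
# assume clip yaw = tool yaw+pi; hub 42 ahead of TCP
E0=np.array([582.3,71.5]);th=1.316;u=np.array([np.cos(th),np.sin(th)])
for back in(80,150):
    T=E0-back*u;D=T-p[:2];print('TCP goal',T,'tool x,y',D@[np.cos(y),np.sin(y)],D@[np.sin(y),-np.cos(y)],'spin',y-(th+np.pi))
```

```text
64 [ 554.289 -178.38 ] [ 600.71  -205.214] 53.61943285323821 -0.5241187713648989 clip dir by tool -0.5212392616451758 hub in clip axes 52.14465323763689 -3.5315827470251246 42.52991009937889
69 [ 554.375 -172.126] [ 600.46  -198.765] 53.23004166992692 -0.5241187713648973 clip dir by tool -0.5212392616451758 hub in clip axes 49.10494076683903 1.9352129768422661 42.22105244948455
74 [ 554.461 -165.871] [ 600.209 -192.316] 52.840650486615665 -0.5241187713648966 clip dir by tool -0.5212392616451758 hub in clip axes 46.06522829604117 7.40200870070966 41.912194799590196
TCP goal [562.136  -5.917] tool x,y 26.928919053373384 149.93668855931523 spin -1.8372392616451756
TCP goal [544.493 -73.657] tool x,y 8.497809810388572 82.40673807752411 spin -1.8372392616451756
```

Emit:
jog_arm(travel=[[0.001,0.01,0],[0.002,0.02,0],[0.003,0.03,0],[0.004,0.041,0],[0.005,0.052,0],[0.006,0.062,0],[0.007,0.072,0],[0.0085,0.082,0]], spin=[-0.1,-0.25,-0.4,-0.55,-0.7,-0.85,-1.0,-1.15])

```text
time_s: 7.35
ee_pos: [544.6, -73.7, 71.3]
tool_rot: [3.141, -0.0, -2.508]
wrist_force: [-0.4, -0.7, -1.8]
finger_gap: 30.2
gripper_force: 59.3
```

Emit:
jog_arm(travel=[[0,0,0],[0,0,0],[0,0,0],[0,0,0],[0,0,0],[0,0,0],[0,0,0]], spin=[-0.15,-0.3,-0.45,-0.6,-0.687,-0.687,-0.687])

```text
time_s: 8.22
ee_pos: [544.5, -74.0, 71.4]
tool_rot: [3.141, -0.0, -1.827]
wrist_force: [-0.3, -1.4, -1.1]
finger_gap: 30.5
gripper_force: 59.3
```

Run:
```python
from h import *
np.set_printoptions(precision=3,suppress=True)
d=env.capture('side');s=env.read_state();print(s['ee_pos'],s['tool_rot'],s['qpos'],s['finger_gap'])
cv2.imwrite('pics/p1.png',cv2.resize(d['img'][200:360,260:400],None,fx=5,fy=3.75,interpolation=2)[:,:,::-1])
for n in('clip_center','clip_mouth'):
    for r in env.pinpoint(n,d): print(n,r['score'],r['at'],atz(d,r['at'],55))
```

```text
[544.437 -73.985  71.384] [ 3.141  0.    -1.827] [ 0.231 -0.038 -0.328 -0.    -1.282 -0.487] 30.295138083453292
clip_center 0.81 [312.3, 150.8] [ 605.396 -325.184   55.   ]
clip_center 0.77 [205.9, 204.8] [ 818.58 -128.92   55.  ]
clip_center 0.77 [230.5, 287.1] [736.346  91.24   55.   ]
clip_center 0.76 [333.9, 245.8] [555.21  -13.936  55.   ]
clip_mouth 0.93 [184.5, 208.5] [ 860.214 -116.641   55.   ]
clip_mouth 0.88 [326.8, 262.7] [568.224  30.049  55.   ]
clip_mouth 0.86 [301.4, 147.7] [ 631.293 -337.358   55.   ]
clip_mouth 0.6 [212.6, 292.6] [765.61  104.188  55.   ]
```

View pics/p1.png

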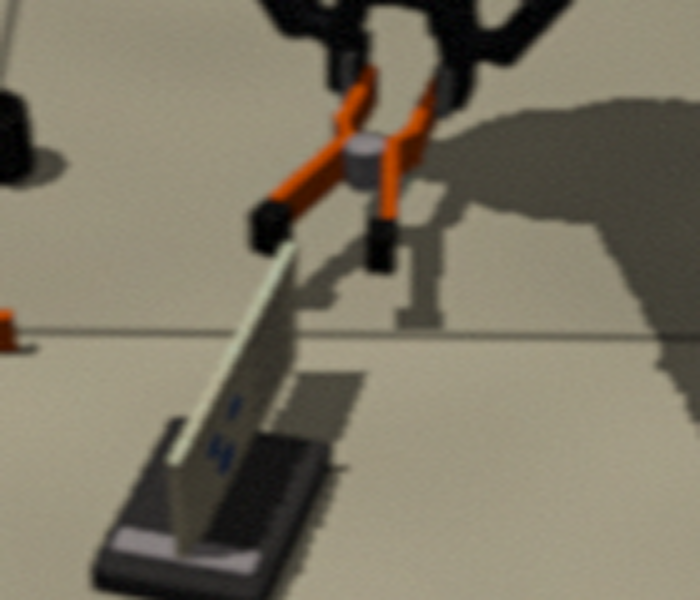

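The side view shows the clip open, with its pads at crop (268,225) and (380,245). The card's top corner, at (290,245), lies between them and ahead. I'll triangulate with the top view.

Run:
```python
from h import *
np.set_printoptions(precision=3,suppress=True)
t=env.capture('top');d=env.capture('side')
A={};
for n in('clip_center','clip_mouth','card_edge'):
    P=[[(r['score'],r['at']) for r in env.pinpoint(n,c)] for c in(t,d)]
    for s1,a in P[0]:
        for s2,b in P[1]:
            X,e=tri(t,a,d,b)
            if e<15 and np.hypot(X[0]-565,X[1]-20)<90: print(n,s1,s2,a,b,X,e)
g=lambda u,v,z:atz(d,(260+u/5,200+v/3.75),z)
print('hub',[g(366,143,z) for z in(59,69)])
cv2.imwrite('pics/p2.png',cv2.resize(t['img'][200:300,220:380],None,fx=5,fy=5,interpolation=2)[:,:,::-1])
```

```text
hub [array([556.609, -30.624,  59.   ]), array([556.747, -20.336,  69.   ])]
```

View pics/p2.png

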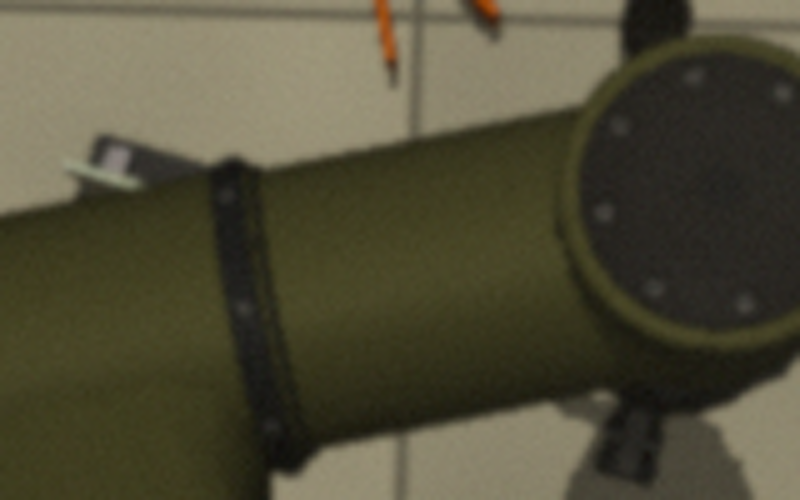

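The top view is blocked by the arm, so I'll use relative measurements in the side view. I'll advance in slow steps.

Emit:
jog_arm(travel=[[-0.008,-0.002,0],[-0.016,-0.002,0],[-0.023,-0.002,0],[-0.03,-0.002,0],[-0.037,-0.002,0],[-0.044,-0.002,0],[-0.05,-0.002,0],[-0.05,-0.002,0]], spin=[0,0,0,0,0,0,0,0])

```text
time_s: 9.78
ee_pos: [559.1, -25.7, 71.4]
tool_rot: [3.141, 0.0, -1.825]
wrist_force: [0.4, 0.5, -1.9]
finger_gap: 30.4
gripper_force: 59.3
```

Run:
```python
from h import *
np.set_printoptions(precision=1,suppress=True)
s=env.read_state();print(s['ee_pos'],s['tool_rot'],s['wrist_force'],s['finger_gap'])
E0=np.array([582.1,75.5]);u=np.array([np.cos(1.315),np.sin(1.315)]);n=np.array([-u[1],u[0]])
for k in range(2):
    d=env.capture('side')
    for nm in('clip_center','clip_mouth','card_edge'):
        for r in env.pinpoint(nm,d):
            q=atz(d,r['at'],55)[:2]-E0
            if np.hypot(*q)<90: print(nm,r['score'],np.array(r['at']),'along',q@u,'lat',q@n)
    for r in env.pinpoint('card_stand',d): print('stand',r['score'],np.array(r['at']))
for nm in('clip_left','clip_right'):
    for r in env.search_frame(nm,d): print(nm,r['score'],np.array(r['box']))
im=cv2.cvtColor(d['img'],cv2.COLOR_RGB2HSV)[235:295,290:360]
o=(im[...,0]<14)&(im[...,1]>150)&(im[...,2]>70); b=d['img'][235:295,290:360].max(2)<45
w=(im[...,1]<90)&(im[...,2]>125)&(~o)
for r in range(0,60,2): print(235+r,''.join('O' if o[r,c] else '#' if b[r,c] else '%x'%(im[r,c,2]//16) for c in range(70)))
```

```text
[559.1 -25.7  71.4] [ 3.1  0.  -1.8] [ 0.4  0.5 -1.9] 30.391294224827455
clip_center 0.64 [325.6 260.8] along -51.5037807386718 lat -1.456076197053023
clip_mouth 0.81 [317.2 279.4] along -3.736161218081319 lat -3.8531817007163665
card_edge 0.63 [315.8 281. ] along 0.5435352784684435 lat -5.207793544828669
stand 0.74 [307.6 328.6]
stand 0.33 [319.7 278.5]
stand 0.3 [257.6 244.8]
clip_center 0.72 [326.2 261.3] along -50.583256369848925 lat -0.060864227904302584
clip_mouth 0.86 [317.4 277.3] along -8.607101479654512 lat -4.876573092348723
card_edge 0.6 [315.4 280.8] along 0.28361360631183774 lat -6.0204984498223
stand 0.89 [306.4 329.3]
stand 0.57 [433.4 432.1]
clip_left 0.81 [176.7 202.8 230.6 220.9]
clip_left 0.73 [323.1 241.3 338.8 292.3]
clip_left 0.61 [198.6 283.4 266.9 308.8]
clip_left 0.49 [291.1 142.  303.1 155.3]
clip_right 0.93 [176.5 190.2 229.9 207. ]
clip_right 0.7 [299.5 237.1 329.6 288.8]
clip_right 0.6 [197.3 266.  252.7 293.1]
clip_right 0.57 [296.  139.4 307.6 145.1]
235 aaaaa9a9aaaaa9aaaa9aa9a9aa85#######OOO89a99999a9963#######589876678aaa
237 9aaaaa99aa9aa9aa99a99999
[... 1446 characters left out ...]
aaa9754444689aa9a9a999987
277 9999999aa86#########58ba7434579aa98643OOOO566666554456789a9aa999aaaaa9
279 999aaa9a996########48bb95333579aa963#####2444444444689aaa9999aaa9999a9
281 aaaaaaaaa963#######6ab953334579a963######244444444469aaa9aa99a99aaaa99
283 aaaa9aaaa973######37aa6333345798643######466654444469aa99aaaa99a9999aa
285 aaaaaaaaa984#####37aa74333345665443#####369a864444469aaaaaaaaa9a9aaa9a
287 88988899998753##48aa743333344444442######68986444446899999999999999999
289 77777777777777778aa8533333344333333######46764333334677777777777777777
291 aaaaaaaaaaaaaaaabb953333333444457873####379a964444569aaaaaaaa9a99aaa99
293 aaaaaaaaaaaaaaabba64333333344568aa9878778aaa96545557aaaaaaaaaaaaaaaaaa
```

Run:
```python
from h import *
np.set_printoptions(precision=1,suppress=True)
E0=np.array([582.1,75.5]);u=np.array([np.cos(1.315),np.sin(1.315)]);n=np.array([-u[1],u[0]])
d=env.capture('side')
for nm,px,z in(('hub',(325,255.5),69),('Rpad in, top',(308,275.5),69),('Lpad in, top',(325.5,279.5),69),('Rpad mid',(307,281),55),('Lpad mid',(325,285.5),55),('edge',(317.8,281),55),('edgetop',(318.4,265),95)):
    q=atz(d,px,z)[:2]-E0; print(nm,'along',q@u,'lat',q@n)
```

```text
hub along -51.241773257365 lat -2.583355703223199
Rpad in, top along 3.6658324578977033 lat -18.418557104318175
Lpad in, top along 4.393496696821972 lat 13.599704585500627
Rpad mid along 4.7303379337314855 lat -20.224931984597607
Lpad mid along 6.247632317077252 lat 13.260999269494032
edge along -0.40801812561658585 lat -1.7947811870534802
edgetop along -2.1907184285743106 lat -0.9871031077018796
```

The pads straddle the card, with the mouth centred to within about 2 mm, and the edge is at clip x≈51. I'll go 15 mm deeper.

Emit:
jog_arm(travel=[[-0.004,0.0015,0],[-0.008,0.0015,0],[-0.012,0.0015,0],[-0.015,0.0015,0],[-0.015,0.0015,0],[-0.015,0.0015,0],[-0.015,0.0015,0]], spin=[0,0,0,0,0,0,0])

```text
time_s: 11.3
ee_pos: [561.3, -11.3, 71.4]
tool_rot: [3.141, 0.0, -1.826]
wrist_force: [0.5, -0.2, -1.4]
finger_gap: 30.2
gripper_force: 59.3
```

Run:
```python
from h import *
np.set_printoptions(precision=1,suppress=True)
s=env.read_state();print(s['ee_pos'],s['wrist_force'],s['finger_gap'],s['joint_velocities'])
d=env.capture('side')
for nm in('clip_center','clip_mouth','card_edge','card_stand'):
    print(nm,[(r['score'],r['at']) for r in env.pinpoint(nm,d)])
im=cv2.cvtColor(d['img'],cv2.COLOR_RGB2HSV)[235:305,285:350]
o=(im[...,0]<14)&(im[...,1]>150)&(im[...,2]>70); b=d['img'][235:305,285:350].max(2)<45
for r in range(0,70,2): print(235+r,''.join('O' if o[r,c] else '#' if b[r,c] else '%x'%(im[r,c,2]//16) for c in range(65)))
```

```text
[561.3 -11.3  71.4] [ 0.5 -0.2 -1.4] 30.201501559447102 [-0.  0. -0.  0. -0. -0.]
clip_center [(0.92, [207.3, 203.3]), (0.83, [231.2, 286.4]), (0.44, [311.9, 151.6])]
clip_mouth [(0.89, [183.8, 207.0]), (0.77, [304.2, 146.7]), (0.76, [316.9, 283.9]), (0.72, [216.2, 290.9])]
card_edge [(0.7, [314.6, 279.7])]
card_stand [(0.76, [307.4, 330.3])]
235 aaaaaaaaaaaaa9aaaaaaaaaaaaaaa96########269aaa9a9aaaa85###########
237 99aaaaaaaaaaaaaaaaaaaaaaaaaaa973##23###369aaa9aaaaaa974##########
239 a99aaa9a9aaaaaaaaaaaaaaaaaaaa973#######4689999a999aa973#######344
241 a9aa99aaaaaaaaaaaaaaa9aaaaaaa974######3OO689a99999a9852######3699
243 9a9aaaaaa9aaaa9aaaaa9a9aaa99a973##2##3OOO6899999999963#2#####369a
245 a999aa9aaaaaaaa9aaaaaaa9aaa9a985##24OOOOO689aaa99998O3#2#####379a
247 9a999a99aaaa9a9aa9a9aaa99a9a9a98654OOOOOO68aa99a9986O3#2#####68a9
249 a9a9aa99a99a9aaaa9aaaa9999999999988OOOO4469a9aa9987OO43#####489aa
251 aa9a9a9a9aaaaaaa9aa999a99999a9aaaaOOOO4458999999a9OOO32####479aaa
253 a9aaa99aaaa99a9a99999aaa9a99999aaOOOOO3579aa99aaaOOOO3235799a9999
255 a9a9a9aa99aaaaaa99aa99a9a9999999OOOOO4O689a9a99aOOO
[... 994 characters left out ...]

285 aaaaaaaaaaaa973#######37aa7433334589a95######344444444469aaaaaaaa
287 888889989999974#######6aa74333334579863######34444444446999999999
289 777777877777763######59a95333333445543#######35433333334677777777
291 aaaaaaaaaaaaa95#####59a953333333444454######48a9654444579aaaaaaaa
293 aaaaaaaaaaaaaa9764#48ba643433333444554######48a975555557aabaaaaaa
295 aaaaaaaaaaaaaaaaaa9aba74443333334445542#####58a9655555579aaaaaaaa
297 aaaaaaaaaaaaaaaaaaaba744333333334457984#####59a9654555579aaaaaaaa
299 aaaaaaaaaaaaaaaaabbb8534443333344456664#####467655555558aaaaaaaaa
301 aaaaaaaaaaaaaaaaabb9544444333334676555555555554555555579aaaaaaaaa
303 aaaaaaaaaaaaaaaabba6444443333344565555555555555655555579aaaaaaaaa
```

```bash
python3 -c "
from station import env
print(env.hand_in())"
```

```text
the job is handed in; nothing more can be done
None
```

I handed the job in at about 11 s, with the clip held squeezed open off the counter. By the side camera the card's free edge is about 28 mm inside the mouth, roughly centred between the jaws and touching neither, and the stand has not moved. The top view was blocked by the arm, and no verdict came back.

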